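Hook the tow hook into the eye on the accessory counter

ROBOT

A 6-joint arm with a two-finger parallel gripper is mounted at the origin on the work surface. World frame = base frame: x ahead of the robot, y to its left, z up, the work surface at z = 0. Lengths are in m, angles in rad, forces in N, time in s.
With the tool pointing down it reaches from about 0.225 to 0.875 m from the base axis. Payload 3.4 kg.
Tool frame: the origin (TCP) lies midway between the tips of the shut fingers; the grasp point (between the pads) lies 19 mm behind it (r.grasp_offset is the distance from the TCP to the grasp point, in m); z points along the fingers, y is the direction in which the jaws open and shut (so a half turn about z gives the same grasp; the last joint's range is limited). The gripper opens to 85 mm and grips with 20 to 120 N. Pads are 22 mm wide; open, the fingers measure 114 mm over their backs; the gripper's body (76 mm by 85 mm) begins 54 mm behind the grasp point. The pads swing forward as they close: fully open they stand 13 mm farther back than shut.
Start: joints at [-1.272, 0.276, 1.505, -0, 1.361, -0.121], TCP at [0.234, -0.525, 0.231] pointing down, gripper open.
Joint ranges: [-2.89, 2.89], [-0.75, 2.08], [0.22, 2.7], [-1.18, 4.32], [0.11, 2.71], [-2.7, 2.7]. Speed limits (rad/s): [2.57, 2.57, 3.14, 3.14, 3.14, 3.14].

INTERFACE

Orientations are given as a unit quaternion [x, y, z, w].
In Python, from rig import r, optics, search_frame, place_of gives the robot as it stands. Calls block until the motion is done:
- r.reach(position, orientation): joint-space move of the TCP to a pose.
- r.move_l(position, rot=None, vel=0.15, max_force=None): straight line of the TCP; rot=None keeps the orientation; vel is the mean speed in m/s. With max_force (N) it stops when the force on the tool has changed by that much, and returns True; else False.
- r.set_joints(angles): joint-space move.
- r.open_gripper() and r.grasp(squeeze=None): open the fingers fully, or close them until they stop; squeeze is the grip in N (None keeps the last).
- r.wait(seconds).
- r.solve_ik(position, orientation): joint angles nearest the present ones, or None.
- optics.get_image(name): name is "side" or "top" or "wrist"; returns a dict with "img" (420x560x3 uint8, red, green, blue), "z_map" (420x560 float32, m along the optical axis (not along the pixel's ray), 0 where there is no reading), "vfov" (degrees; the focal length in pixels is half the picture's height over the tangent of half this angle, whatever the lens; pixels are square), "cx", "cy" (the principal point, pixels), "extrinsics" (4x4, takes a point from camera to world coordinates); the wrist camera has in their place "tool_from_camera" (4x4, takes a point from camera to tool coordinates, whose origin is the TCP and whose axes are the flange's). Camera axes: x right, y up, looking along -z (the intrinsics and any distortion apply to the point x, -y, -z); pixel columns grow to the right and rows downward; lengths in m; the calibration is good to about 2 mm. The wrist camera is an equidistant fisheye: a pixel r from the principal point sees the ray r / f radians off the axis. A picture is of the moment at which its call begins: read the wrist's pose just before it.
A pose or a line that the arm cannot do raises r.IKError and nothing moves.
- r.finish_job(): hands the job in, once; it reports no verdict.
Trained networks look in a picture, given as the dict that the camera call returned (one of the last four; its "shot" number tells which), for a name from the list of things; names that differ only in an ending like _2 or _b are one class to them, and where a whole thing is asked for, a point or a joint stands for the part that bears it (a point fixed in the world has none). Each returns a list of dicts, best first, with "p" (0 to 1); they miss things now and then, are a little off and sometimes report something else, mostly with a low value. They report only what shows in the picture. A call takes as long as a camera call.
- search_frame(picture, target): "bbox" ([left, top, width, height] in pixels, round what is visible of it).
- place_of(picture, target): "position" ([column, row] in pixels: a listed point, or the origin of a listed thing).
Readings, each from a call of its own:
- r.current_time_s(): time.
- r.current_q(): joint angles.
- r.current_qd(): joint speeds.
- r.current_effort(): joint torques, N m.
- r.current_position(): TCP position.
- r.current_ee_rot(): TCP orientation.
- r.current_contact_force(): force on the tool from outside, world axes, zero at the start.
- r.current_ft_torque(): the same for the moment, N m.
- r.current_finger_gap(): opening from 0.0 (shut) to 1.0 (fully open).
Only numpy, scipy, OpenCV 4.12 (cv2) and the standard library are available. Lean on these libraries where they do the work, as an engineer would, in place of code of your own. Each camera call takes 0.05 s, during which the arm holds its last target. There are 200 camera calls.

TASK

On the display board, feed the curved tow hook point first through the larger of the two eyes, following its curve and never forcing it, until the middle of the curve sits in the eye with the bar running square through it. Leave the hook standing upright on the counter on its block, still, and leave the straight pin where it is.

Things in the scene. Friction and masses are not known exactly. Their poses are not given: they have to be found in the camera images.
- hook_grip (a point): Centre of the loose tow hook's dark steel block (36 mm along x, 50 along y, 50 tall, hook 0.5 kg), 25 mm above its underside; z up. Grasp from above across the 36 mm. From its +y side a round bar 9 mm thick bends in a level half circle of radius 75 mm (bar's middle), 28 mm above the underside, about a centre 75 mm along -x, to a free point 150 mm along -x.
- hook_mid (a point): Middle of the tow hook's curve, on the bar's centre line: 75 mm along -x and 75 mm along +y from the block's centre, 28 mm above the counter when the hook stands on it. The bar runs along x here. Axes as hook_grip. From block over this point to the free end the curve runs anticlockwise seen from above.
- eye_center (a point): Centre of the larger eye, an upright steel ring: bore 30 mm, bar 12 mm thick, centre 28 mm and top 55 mm above the counter. Bore axis level, along x; z up. Fixed to a fixed wooden board, 6 mm thick, reaching 37 mm each way in x, 47 mm to -y, 118 mm to +y. A smaller eye (bore 10 mm, 31 mm tall) stands 75 mm along +y; the -y side is kept clear for the hook.
- pin_grip (a point): Centre of the block of the straight pin, a loose bystander: a block like the hook's (36 x 50 x 50 mm) with a straight bar, 9 mm thick, reaching 150 mm along -x. Leave it alone. Hook and pin stand one to the left and one to the right of the board, either way round.

How it is judged:
By the outcome, as a careful person would: the job done as asked, in the order asked, and still so for the second after the job is handed in, with the robot touching nothing.
It also fails if it takes over 48 s, if anything falls off the work surface, if the arm or the gripper's body presses on something with over 40 N, if the wrist force passes 120 N, or if a joint passes its speed limit or range.

## Working session

There is one attempt and no reset: what is moved stays moved. The work goes in short steps, each a Python script; the robot and the scene stay as the last script left them, time stands still between calls to the robot, and variables do not carry over. Pictures are saved under pics/ and viewed, about 8 in all and at most 12, crops included, and the job is handed in when it is done.

```bash
ls; mkdir -p pics; cat > h.py <<'E'
import numpy as np, cv2
from rig import r, optics, search_frame, place_of
from scipy.spatial.transform import Rotation as R
def pt(d,uv,z=None):
    """world point of pixel: from depth, or at world height z (static cams)"""
    h,w=d["img"].shape[:2]; f=h/2/np.tan(np.radians(d["vfov"])/2)
    u,v=uv; M=np.array(d["extrinsics"])
    ray=np.array([(u-d["cx"])/f,-(v-d["cy"])/f,-1.])
    if z is None: return (M@np.r_[ray*d["z_map"][int(round(v)),int(round(u))],1])[:3]
    D=M[:3,:3]@ray; o=M[:3,3]; return o+D*(z-o[2])/D[2]
def cloud(d):
    h,w=d["img"].shape[:2]; f=h/2/np.tan(np.radians(d["vfov"])/2)
    v,u=np.mgrid[:h,:w]; z=d["z_map"]
    P=np.stack([(u-d["cx"])/f*z,-(v-d["cy"])/f*z,-z,np.ones_like(z)],-1)
    return (P@np.array(d["extrinsics"]).T)[...,:3]
def save(d,n): cv2.imwrite(f"pics/{n}.png",cv2.cvtColor(d["img"],cv2.COLOR_RGB2BGR))
E
python3 - <<'E'
from h import *
for c in("top","side"):
    d=optics.get_image(c); save(d,c); print(c,{k:v for k,v in d.items() if k not in("img","z_map")})
    for t,z in(("hook_grip",.025),("hook_mid",.028),("eye_center",.028),("pin_grip",.025)):
        for q in place_of(d,t)[:2]: print(t,round(q["p"],2),q["position"],pt(d,q["position"],z).round(4))
    np.save(c,cloud(d))
print(r.current_ee_rot(),r.current_time_s())
E
python3 -c "
import cv2,numpy as np
a=cv2.imread('pics/top.png');cv2.imwrite('pics/topv.png',a)"
```

```text
pics
top {'vfov': 42.57648484832332, 'cx': 282.3045790887561, 'cy': 205.16596430964407, 'extrinsics': array([[ 0.10839796,  0.97274937, -0.20495985,  0.27354017],
       [-0.99409085,  0.10726357, -0.01667084,  0.03021419],
       [ 0.00576818,  0.2055558 ,  0.9786284 ,  1.45995786],
       [ 0.        ,  0.        ,  0.        ,  1.        ]]), 'shot': 1}
hook_grip 0.71 [414.7, 236.4] [ 0.5277 -0.3089  0.025 ]
hook_mid 0.9 [394.1, 201.6] [ 0.6167 -0.2468  0.028 ]
eye_center 0.95 [279.3, 225.0] [0.5183 0.0567 0.028 ]
pin_grip 0.92 [178.7, 216.8] [0.5114 0.3298 0.025 ]
side {'vfov': 52.38809027979123, 'cx': 284.519924549327, 'cy': 205.40035135357627, 'extrinsics': array([[ 0.94832885,  0.21683532, -0.23163514,  0.36493646],
       [-0.31728637,  0.65112669, -0.68946602, -0.58988761],
       [ 0.00132323,  0.72733519,  0.68628111,  0.70817534],
       [ 0.        ,  0.        ,  0.        ,  1.        ]]), 'shot': 2}
hook_grip 0.75 [322.9, 372.3] [ 0.5283 -0.3038  0.025 ]
hook_mid 0.64 [350.1, 324.2] [ 0.6076 -0.2381  0.028 ]
eye_center 0.75 [257.7, 224.7] [0.5184 0.0531 0.028 ]
eye_center 0.57 [323.1, 372.0] [ 0.5281 -0.3047  0.028 ]
pin_grip 0.56 [226.9, 154.9] [0.512 0.331 0.025]
[ 9.78050917e-01  2.08366034e-01  5.02029733e-06 -2.02566421e-05] 0.5
```

View pics/top.png

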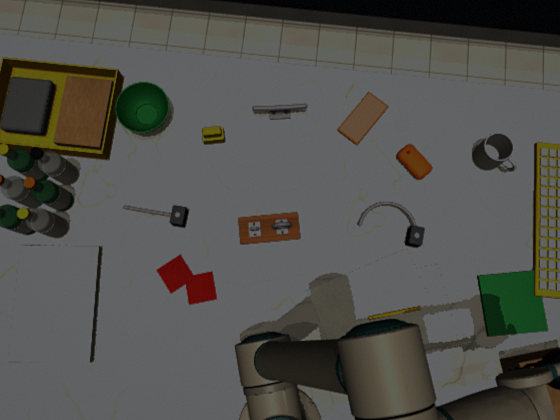

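View pics/side.png

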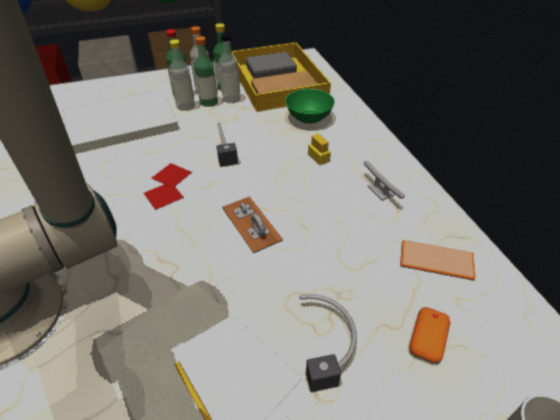

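Top view: the hook is on the right, with its block at (415,236), its curve over (394,202) and its tip at (360,223). The board is in the middle, with the large eye at (281,226) and the small eye at (255,229), and the pin is on the left at (179,216). The side view agrees. Next I need the yaws.

```bash
python3 - <<'E'
from h import *
for c in("top","side"):
    P=np.load(c+".npy"); im=cv2.imread(f"pics/{c}.png"); hsv=cv2.cvtColor(im,cv2.COLOR_BGR2HSV)
    # board
    m=(np.hypot(P[...,0]-.518,P[...,1]-.08)<.13)&(hsv[...,1]>110)&(P[...,2]<.015)
    q=P[m][:,:2].astype(np.float32); (cx,cy),(w,h),a=cv2.minAreaRect(q*1000); print(c,"board",cx,cy,w,h,a,len(q))
    # ring points
    m=(np.hypot(P[...,0]-.518,P[...,1]-.055)<.05)&(P[...,2]>.04); print("ring",P[m].mean(0),P[m].max(0),m.sum())
    m=(np.hypot(P[...,0]-.518,P[...,1]-.13)<.035)&(P[...,2]>.018); print("small",P[m].mean(0),P[m].max(0),m.sum())
    # hook block top & bar
    m=(np.hypot(P[...,0]-.528,P[...,1]+.306)<.05)&(P[...,2]>.043)
    q=P[m][:,:2].astype(np.float32); print("block",cv2.minAreaRect(q*1000),len(q), P[m][:,2].mean())
    m=(P[...,0]>.45)&(P[...,0]<.66)&(P[...,1]>-.35)&(P[...,1]<-.1)&(P[...,2]>.02)&(P[...,2]<.04)&(np.hypot(P[...,0]-.528,P[...,1]+.306)>.045)&(hsv[...,1]<90)
    q=P[m]; 
    from scipy.optimize import least_squares
    s=least_squares(lambda p:np.hypot(q[:,0]-p[0],q[:,1]-p[1])-.075,[.55,-.23],loss="soft_l1",f_scale=.003)
    print("circle",s.x,np.abs(s.fun).mean(),len(q)); 
    t=np.unwrap(np.arctan2(q[:,1]-s.x[1],q[:,0]-s.x[0])); print("ang",np.degrees(np.percentile(t,[0,2,50,98,100])))
E
```

```text
top board 512.2828369140625 85.4223403930664 75.2136001586914 163.1815643310547 11.649017333984375 1157
ring [0.51707342 0.05066516 0.0500221 ] [0.52552086 0.07293379 0.05836601] 74
small [0.50239217 0.12306161 0.0275934 ] [0.5070298  0.13458204 0.03665052] 26
block ((526.555908203125, -307.7508544921875), (36.93870544433594, 50.60419845581055), 82.79835510253906) 256 0.049701568210891056
circle [ 0.53489055 -0.2327572 ] 0.002277482277205645 234
ang [-59.40198679 -56.81383466  11.03070269  82.11791648  85.46617881]
side board 510.6482849121094 86.42790985107422 73.09123992919922 164.85289001464844 11.949864387512207 1045
ring [0.51760175 0.04672328 0.04934477] [0.5261321  0.07213718 0.05679275] 92
small [0.50266572 0.12187834 0.02589379] [0.50805254 0.1334     0.03191196] 36
block ((526.636962890625, -305.2901916503906), (37.03682327270508, 49.91536331176758), 83.52782440185547) 707 0.04950459227132617
circle [ 0.53412032 -0.23193577] 0.0021207749364198776 503
ang [-60.0223091  -57.54921136  10.46555322  82.33577174  85.32808386]
```

```bash
cat >> h.py <<'E'
EYE=np.array([.518,.0515]); EY=11.8; ZG=.012
def uv(a): return np.array([np.cos(np.radians(a)),np.sin(np.radians(a))])
C=EYE-.075*uv(EY+90)
def quat(psi): return (R.from_euler("z",psi+90,degrees=True)*R.from_euler("x",180,degrees=True)).as_quat()
def pose(psi,z,c=None):
    return np.r_[(C if c is None else c)+.075*uv(psi),z],quat(psi)
E
python3 - <<'E'
from h import *
b=np.array([.5266,-.3065]); psi=-96.8
print("t",r.current_time_s())
for p,a in((np.r_[b,.12],psi),(np.r_[b,ZG],psi),(pose(psi,.015)[0],psi),(pose(-40,.015)[0],-40),(pose(EY,.015)[0],EY),(pose(EY,.15)[0],EY)):
    q=r.solve_ik(p,quat(a)); print(p.round(3),None if q is None else np.round(q,2))
r.reach(np.r_[b,.12],quat(psi)); r.open_gripper()
print(r.move_l(np.r_[b,ZG],vel=.12,max_force=15),r.current_position(),r.current_contact_force())
r.grasp(40); print("gap",r.current_finger_gap(),r.current_contact_force(),"t",r.current_time_s())
E
```

```text
t 0.5
[ 0.527 -0.306  0.12 ] [-0.64  0.41  1.6  -0.    1.14  1.05]
[ 0.527 -0.306  0.012] [-0.64  0.52  1.72 -0.    0.91  1.05]
[ 0.524 -0.096  0.015] [-0.31  0.43  1.89 -0.    0.82  1.38]
[ 0.591 -0.07   0.015] [-0.24  0.5   1.75 -0.    0.89  0.46]
[ 0.607 -0.007  0.015] [-0.13  0.51  1.72 -0.    0.91 -0.33]
[ 0.607 -0.007  0.15 ] [-0.13  0.38  1.56  0.    1.2  -0.33]
False [ 0.52714657 -0.30691659  0.01264563] [ 0.32647996 -0.29213519  0.45326999]
gap 0.4184880482719761 [-1.06118771 -0.23692962  3.75895924] t 3.7
```

```bash
cat >> h.py <<'E'
def rel():
    from scipy.optimize import least_squares
    tcp=np.array(r.current_position())[:2]
    for c in("top","side"):
        d=optics.get_image(c); P=cloud(d); save(d,c+"_%d"%d["shot"])
        hsv=cv2.cvtColor(d["img"],cv2.COLOR_RGB2HSV)
        m=(np.abs(np.hypot(P[...,0]-HC[0],P[...,1]-HC[1])-.075)<.012)&(P[...,2]>.022)&(P[...,2]<.046)&(hsv[...,1]<90)
        m&=(np.hypot(P[...,0]-tcp[0],P[...,1]-tcp[1])>.05)&(np.hypot(P[...,0]-EYE[0],P[...,1]-EYE[1])>.03)
        q=P[m]; s=least_squares(lambda p:np.hypot(q[:,0]-p[0],q[:,1]-p[1])-.075,HC,loss="soft_l1",f_scale=.003)
        t=np.degrees(np.arctan2(q[:,1]-s.x[1],q[:,0]-s.x[0])); far=t>np.percentile(t,75)
        print(c,"circle",s.x.round(4),"ang",np.percentile(t,[2,98]).round(1),len(q),"zbar",np.percentile(q[:,2],90).round(4),"tip side",np.percentile(q[far,2],90).round(4))
        m=(np.hypot(P[...,0]-EYE[0],P[...,1]-EYE[1])<.035)&(P[...,2]>.045); e=P[m]@np.eye(3)
        print("  ring top",e.mean(0).round(4),m.sum())
        m=(np.hypot(P[...,0]-.51,P[...,1]-.086)<.13)&(hsv[...,1]>110)&(P[...,2]<.015)
        print("  board",np.round(cv2.minAreaRect(P[m][:,:2].astype(np.float32)*1000)[0],1))
        for n in("eye_center","hook_mid"):
            for k in place_of(d,n)[:1]: print("  ",n,round(k["p"],2),k["position"],pt(d,k["position"],.029).round(4))
    return d
E
python3 - <<'E'
import h
from h import *
psi=-96.8
p=np.array(r.current_position()); p[2]+=.004; r.move_l(p,vel=.05)
t,_=pose(psi,p[2]); 
print(r.move_l(t-[0,.03,0],vel=.15,max_force=15),r.current_contact_force())
h.HC=C-[0,.03]; h.rel(); print(r.current_position(),t,h.HC,"t",r.current_time_s())
E
ls pics
```

```text
False [ 0.45366124 -1.05842512 -6.82833459]
top circle [ 0.5325 -0.0534] ang [-26.5  82.1] 179 zbar 0.0395 tip side 0.0385
  ring top [0.5174 0.0494 0.0512] 62
  board [511.8  85.2]
   eye_center 0.98 [278.3, 224.3] [0.5197 0.0596 0.029 ]
   hook_mid 0.68 [329.8, 197.9] [ 0.6075 -0.0717  0.029 ]
side circle [ 0.5324 -0.0529] ang [-55.4  12.1] 163 zbar 0.0373 tip side 0.0374
  ring top [0.5176 0.0482 0.0507] 76
  board [510.5  85.9]
   eye_center 0.73 [259.9, 225.1] [0.5224 0.0495 0.029 ]
   hook_mid 0.76 [313.5, 251.9] [ 0.6066 -0.0602  0.029 ]
[ 0.52445324 -0.12688614  0.01648127] [ 0.52445691 -0.09638747  0.01654516] [ 0.5333372  -0.05191505] t 5.6
side.png
side_4.png
top.png
top_3.png
topv.png
```

```bash
cat >> h.py <<'E'
def arc(a,b,n,z,c=None,vel=.06,mf=10):
    for psi in np.linspace(a,b,n+1)[1:]:
        p,q=pose(psi,z,c)
        if r.move_l(p,q,vel=vel,max_force=mf):
            print("STOP",psi,r.current_contact_force()); return False
    print("ok",psi,np.round(r.current_contact_force(),2),np.round(r.current_ft_torque(),2),"t",r.current_time_s()); return True
E
python3 - <<'E'
import h
from h import *
psi=-96.8; z=.0165
print(r.move_l(pose(psi,z)[0],vel=.06,max_force=8),r.current_contact_force())
if arc(psi,-66,3,z): 
    h.HC=C; d=rel(); t=optics.get_image("top")
    a=t["img"][170:270,230:380]; b=d["img"][180:280,200:350]
    cv2.imwrite("pics/c1.png",cv2.convertScaleAbs(cv2.resize(np.hstack([a,b])[...,::-1],(800,267),interpolation=cv2.INTER_CUBIC),alpha=1.8))
E
```

```text
False [ 0.18524113 -0.01393456 -5.87904543]
ok -66.0 [-0.09  0.09 -6.29] [-0.12  0.08  0.01] t 7.375
top circle [ 0.5316 -0.0228] ang [-6.8 76.1] 137 zbar 0.0392 tip side 0.0386
  ring top [0.5173 0.0507 0.0515] 64
  board [511.9  85.2]
   eye_center 0.94 [280.7, 226.8] [0.5136 0.0524 0.029 ]
side circle [ 0.5449 -0.0246] ang [77.4 87.2] 17 zbar 0.0364 tip side 0.0359
  ring top [0.5177 0.0484 0.0506] 75
  board [510.7  85.2]
   eye_center 0.55 [257.2, 223.8] [0.5179 0.0552 0.029 ]
```

View pics/c1.png

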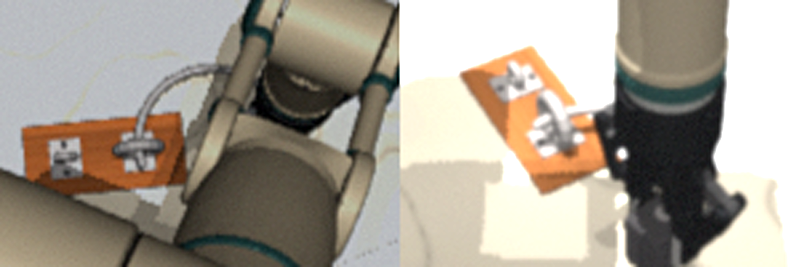

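The crops show the tip entering the big ring near its centre, at (140,140) in the left crop and (570,120) in the right, with no contact force. I'll carry on along the curve.

```bash
python3 - <<'E'
import h
from h import *
z=.0165
if arc(-66,EY,8,z):
    h.HC=C; d=rel(); t=optics.get_image("top")
    a=t["img"][170:270,230:380]; b=d["img"][180:280,200:350]
    cv2.imwrite("pics/c2.png",cv2.convertScaleAbs(cv2.resize(np.hstack([a,b])[...,::-1],(800,267),interpolation=cv2.INTER_CUBIC),alpha=1.6))
print(r.current_position(),pose(EY,z)[0])
E
```

```text
ok 11.8 [ 0.04 -0.11 -5.05] [-0.03 -0.08  0.01] t 10.5917Traceback (most recent call last):
  File "<stdin>", line 5, in <module>
  File "h.py", line 32, in rel
    t=np.degrees(np.arctan2(q[:,1]-s.x[1],q[:,0]-s.x[0])); far=t>np.percentile(t,75)
                                                                 ~~~~~~~~~~~~~^^^^^^
    return _quantile_unchecked(
        a, q, axis, out, overwrite_input, method, keepdims, weights)
    return _ureduce(a,
                    func=_quantile_ureduce_func,
    ...<5 lines>...
                    overwrite_input=overwrite_input,
                    method=method)
    r = func(a, **kwargs)
    result = _quantile(arr,
                       quantiles=q,
    ...<2 lines>...
                       out=out,
                       weights=wgt)
    slices_having_nans = np.isnan(arr[-1, ...])
                                  ~~~^^^^^^^^^
IndexError: index -1 is out of bounds for axis 0 with size 0
```

```bash
python3 - <<'E'
import h
from h import *
print(r.current_position(),pose(EY,.0165)[0])
p=pose(EY,.0118)[0]
print(r.move_l(p,vel=.015,max_force=4),r.current_position(),np.round(r.current_contact_force(),2))
r.wait(.2); r.open_gripper(); print(np.round(r.current_contact_force(),2))
p=np.array(r.current_position()); p[2]=.15; r.move_l(p,vel=.12,max_force=8)
j=np.array(r.current_q()); j[0]=-1.2; r.set_joints(j)
h.HC=C; d=rel(); t=optics.get_image("top"); print("t",r.current_time_s())
a=t["img"][170:270,230:380]; b=d["img"][180:280,200:350]
cv2.imwrite("pics/c2.png",cv2.convertScaleAbs(cv2.resize(np.hstack([a,b])[...,::-1],(800,267),interpolation=cv2.INTER_CUBIC),alpha=1.6))
P=cloud(d); m=(np.hypot(P[...,0]-C[0]-.0734,P[...,1]-C[1]-.0153)<.045)&(P[...,2]>.043)
print("block",cv2.minAreaRect(P[m][:,:2].astype(np.float32)*1000),P[m][:,2].mean(),"expected",pose(EY,0)[0])
P=cloud(t); m=(np.hypot(P[...,0]-C[0]-.0734,P[...,1]-C[1]-.0153)<.045)&(P[...,2]>.043)
print("block",cv2.minAreaRect(P[m][:,:2].astype(np.float32)*1000),P[m][:,2].mean())
E
```

```text
[ 0.60687312 -0.00722496  0.01653982] [ 0.60675226 -0.00657785  0.0165    ]
True [ 0.60709336 -0.00707222  0.01251552] [-0.79  0.01  6.28]
[ 0.36  0.09 -0.38]
top circle [ 0.5335 -0.0241] ang [-177.8  176.3] 202 zbar 0.0384 tip side 0.036
  ring top [0.5175 0.0511 0.0512] 57
  board [511.8  85.2]
   eye_center 0.59 [280.3, 224.9] [0.5187 0.0541 0.029 ]
   hook_mid 0.66 [284.9, 224.3] [0.5217 0.0419 0.029 ]
side circle [ 0.5334 -0.0234] ang [-176.2  177.2] 324 zbar 0.0374 tip side 0.0334
  ring top [0.5177 0.0481 0.051 ] 71
  board [510.6  86.2]
   eye_center 0.86 [260.9, 220.2] [0.5288 0.0634 0.029 ]
   hook_mid 0.97 [260.5, 224.6] [0.5241 0.0505 0.029 ]
t 15.5833
block ((606.8010864257812, -5.803010940551758), (36.52656173706055, 52.29920959472656), 12.092090606689453) 0.04941973782537557 expected [ 0.60675226 -0.00657785  0.        ]
block ((607.52880859375, -8.197046279907227), (36.89917755126953, 49.73561096191406), 12.603706359863281) 0.04941863681912966
```

View pics/c2.png

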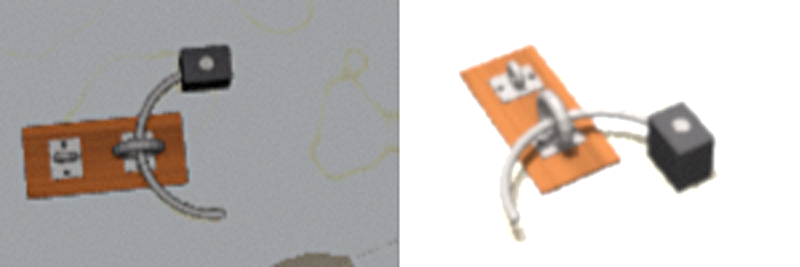

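The crops show the hook standing level. The ring is at (138,147) on the left, mid-curve, with the block at (206,67) and the tip free at (222,213). I'll hand it in.

```bash
python3 - <<'E'
from h import *
d=optics.get_image("top")
for n in("hook_grip","pin_grip"): print(n,[ (k["p"],pt(d,k["position"],.025).round(4)) for k in place_of(d,n)[:1]])
print(r.current_time_s()); r.finish_job()
E
```

```text
hook_grip [(0.56, array([ 0.6067, -0.0028,  0.025 ]))]
pin_grip [(0.64, array([0.516 , 0.3228, 0.025 ]))]
15.7333
the job is handed in; nothing more can be done
```

The hook is threaded through the larger eye with the middle of its curve in the ring, standing on its block. I handed the job in at 15.7 s.

I gripped the hook by its block, slid it up to the larger eye and fed it point first by turning it about its own curve centre. No sideways contact showed on the wrist. I then lowered it to the counter, opened the fingers and moved the arm away.

**Fit:** From the block's measured pose, the middle of the curve is at about (0.518, 0.051) m, within about 1 mm of my estimate of the eye's centre. The bar is square through the eye to within about 1°. The block's top is 49.4 mm above the counter, so it stands upright.

**Disagreements:**
- **Network points:** the trained networks' points for the eye and hook middle scattered by up to about 10 mm near the end. I relied on the depth measurements and the pictures instead.
- **Pin:** its last network reading was about 8 mm from the first. The arm never went near it, so I take this as noise, but I did not measure the pin separately.
- **Stillness:** I did not check separately that the hook stayed still. The last network reading of the block was about 4 mm in y from the depth measurement.

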